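# Raise the desk barrier and pass the signature pad through

## Task

Open the little barrier on the service desk for the next visitor: with the fingertips push its white arm up past the balance point until it tips over and stays raised by itself, and take the hand off it. Then push the black signature pad across the desk, under the raised arm between the post and the cradle, until the whole pad lies just beyond the arm's line (by no more than a hand's breadth) on the visitor's side (away from the robot). Only push the pad: keep it flat on the desk, do not lift it, and leave the sanitizer bottle, the stamp and the fingerprint reader where they are.

Things in the scene. Friction and masses are not known exactly. Their poses are not given: they have to be found in the camera images.
- gate: Fixed desk barrier. Origin on the desk below the arm's pivot; x points away from the robot to the visitor's side, y along the lowered arm from pivot to tip, z up. The arm's line is x = 0, marked by a flush metal strip. The post here is a clear guard box round a steel counterweight: 74 mm along x (pivot caps 85), y -89 to +23 mm, 193 mm high; base plate 90 mm along x, y -98 to +28 mm, 6 mm high.
- cradle (a point): Seat of the fixed cradle that carries the lowered arm's tip: 312 mm from the post's pivot along the gate's y, 99 mm above the desk. Its foot is 70 mm (x) by 30 mm (y), 6 mm high; prongs 36 mm wide over all, up to 123 mm high. The clear opening between post and cradle runs from y = 28 to 297 mm of the gate.
- boom_pivot (a point): The arm's pivot axis (along the gate's x), 110 mm above the gate's origin. The lowered arm is a round white tube 16 mm thick running 328 mm from here along the gate's y, its underside 102 mm above the desk.
- boom (a joint): Angle of the white barrier arm: 0 lowered (level, in the cradle), grows as the tip rises, stop at 1.5 (almost upright). Left alone it falls shut from below about 0.9 rad, and from above it tips on to the stop by itself in some seconds, slowed by a damper. Lifting it slowly takes about 0.5 N at 200 mm from the pivot.
- boom_end (a point): Tip of the arm, on the tube's axis, 328 mm from the pivot.
- pad: Black signature pad, loose, a flat slab 90 mm (its x) by 150 mm (its y) by 22 mm high, about 0.35 kg, with a grey screen on top. Origin at the centre of its underside. It starts on the robot's side of the arm's line, its x axis roughly along the gate's x.
- pad_rear_left (a point): Corner of the pad nearest the robot, left (+y): 45 mm back and 75 mm left of the pad's centre, 11 mm up.
- pad_rear_right (a point): Corner of the pad nearest the robot, right (-y): 45 mm back and 75 mm right of the pad's centre, 11 mm up.
- sanitizer: Bystander: clear bottle, 54 mm across, 150 mm high; origin at the centre of its underside. Stands beyond the cradle.
- stamp: Bystander: wooden hand stamp, 40 mm across, 74 mm high; origin at the centre of its underside. Stands on the robot's side, beside the post.
- reader: Bystander: grey fingerprint reader, 90 mm (x) by 70 mm (y) by 45 mm high; origin at the centre of its underside. Stands to the right of the post.
Not all that is in view belongs to the job. Of the things that look like the pad, the smallest one is meant.

How it is judged:
On the way, in this order (a step that is already met when the one before it is completed fails the run):
1. the arm stays raised with nothing touching it, the pad still on the robot's side (value of joint boom above 1.25 rad and contact force between each of the fingers, the arm and boom below 0.5 N and x of pad in the frame of gate below -0.03 m), for 0.3 s.
2. the whole pad is beyond the arm's line (x of each of pad_rear_left, pad_rear_right in the frame of gate above 0 m and value of joint boom above 1.25 rad), for 0.2 s.
At the end, for the whole second after the job is handed in: The arm stands raised by itself (joint above 1.25 rad, nothing touching it); both rear corners of the pad are beyond the arm's line, its centre at most 140 mm beyond it and facing the opening (50 to 280 mm from the pivot along the gate's y), the pad lying flat and still on the desk (all of step 2 and x of pad in the frame of gate below 0.14 m and y of pad in the frame of gate between 0.05 and 0.28 m and height (world z) of pad below 0.006 m and angle between pad's own z axis and vertical below 0.1 rad and linear speed of pad below 0.01 m/s and contact force between each of the fingers, the arm and boom below 0.5 N).
It fails at once if the signature pad is lifted or tipped (height (world z) of pad above 0.015 m or angle between pad's own z axis and vertical above 0.25 rad).
It fails at once if a bystander is moved by more than 30 mm (distance of any of sanitizer, stamp, reader from where it was at the start of the episode above 0.03 m).
It also fails if it takes over 56 s, if anything falls off the work surface, if the arm or the gripper's body presses on something with over 40 N, if the wrist force passes 120 N, or if a joint passes its speed limit or range.

## Robot

A 6-joint arm with a two-finger parallel gripper is mounted at the origin on the work surface. World frame = base frame: x ahead of the robot, y to its left, z up, the work surface at z = 0. Lengths are in m, angles in rad, forces in N, time in s.
With the tool pointing down it reaches from about 0.225 to 0.875 m from the base axis. Payload 3.4 kg.
Tool frame: the origin (TCP) lies between the finger pads; the fingertips stand 17 mm ahead of it and the grasp point (between the pads) lies 2 mm behind it (env.finger_overhang is the distance from the TCP to the fingertips, in m); z points along the fingers, y is the direction in which the jaws open and shut (so a half turn about z gives the same grasp; the last joint's range is limited). The gripper opens to 85 mm and grips with 20 to 120 N. Pads are 22 mm wide; open, the fingers measure 114 mm over their backs; the gripper's body (76 mm by 85 mm) begins 54 mm behind the grasp point. The pads swing forward as they close: fully open they stand 13 mm farther back than shut.
Start: joints at [0.993, 0.276, 1.505, -0, 1.361, -0.121], TCP at [0.254, 0.516, 0.248] pointing down, gripper open.
Joint ranges: [-2.89, 2.89], [-0.75, 2.08], [0.22, 2.7], [-1.18, 4.32], [0.11, 2.71], [-2.7, 2.7]. Speed limits (rad/s): [2.57, 2.57, 3.14, 3.14, 3.14, 3.14].

## Interface

Orientations are given as a unit quaternion [w, x, y, z].
In Python, from station import state, eyes, order, env gives the robot as it stands. The module is installed in compiled form; this text tells all that it offers.
- The arm moves only by the tool servo_tool, never from a script. Its argument "moves" is a list of rows, each a list of 3 entries, a list of its own where there are three numbers: the opening, from -1 (shut) to 1 (fully open), then the shift along the tool's x, y, z in cm, then the turn about the tool's z in rad. A call has 1 to 8 rows; each row shifts and turns the commanded pose from where the row before left it, along the tool's axes as they then stand; what a row does not reach is not made up. A row lasts 1/8 s, in which the tool goes at most 62.5 mm and 10.7 degrees, less where a joint would pass 70% of its speed; a pose out of reach is approached as far as the arm can. A call with a gripper value outside its range is refused whole. The fingers move at their own pace and stop on an object; "squeeze" is the grip in N (left out, the last holds). Time passes only in rows, so rows that do not move let the fingers close. It gives the time, the measured TCP pose, the force and the opening at its end, in the units of the state.
- state(): the state, without advancing time (a new reading comes with each control period).
- eyes.read_camera(name): name is "side" or "top"; returns a dict with "image" (384x512x3 uint8, blue, green, red), "fov_y" (degrees; the focal length in pixels is half the picture's height over the tangent of half this angle, whatever the lens; pixels are square), "cx", "cy" (the principal point, pixels), "R" (3x3) and "t" (3): a world point X has camera coordinates R X + t. Camera axes: x right, y down, z forward; pixel columns grow to the right and rows downward; lengths in m; the calibration is good to about 2 mm. A picture is of the moment at which its call begins. There is no depth.
- order.job_done(): hands the job in, once; it reports no verdict.
The state is a dict: "time_s": time; "qpos": joint angles; "qvel": joint speeds; "effort": joint torques, N m; "eef_pos": TCP position; "eef_rot": TCP orientation; "ft_force": force on the tool from outside, world axes, zero at the start; "torque": the same for the moment, N m; "grip_width": finger opening in m.
Only numpy, scipy, OpenCV 4.12 (cv2) and the standard library are available. Lean on these libraries where they do the work, as an engineer would, in place of code of your own. Each camera call takes 0.05 s, during which the arm holds its last target.

## Working session

There is one attempt and no reset: what is moved stays moved. The work goes in short steps, Python scripts to look and compute and a tool call to move; the robot and the scene stay as the last step left them, time stands still between calls to the robot, and variables do not carry over. Pictures are saved under pics/ and viewed, and the job is handed in when it is done.

Besides the shell and the picture viewer there is one more tool, called after "Request:" by a JSON object that holds its "api" and its "payload". servo_tool: Moves the arm, as the interface text tells. Its arguments: {"type":"object","properties":{"moves":{"type":"array"},"squeeze":{"type":"number"}},"required":["moves"]}

```bash
mkdir -p pics; cat > h.py <<'E'
import numpy as np, cv2
from station import state, eyes, order, env
def shot(n,tag):
    d=eyes.read_camera(n); cv2.imwrite(f'pics/{tag}.png',d['image']); np.savez(f'pics/{tag}.npz',**d); return d
def load(tag): return dict(np.load(f'pics/{tag}.npz'))
def f(d): return d['image'].shape[0]/2/np.tan(np.radians(float(d['fov_y']))/2)
def ray(d,u,v,z):
    r=np.array([(u-d['cx'])/f(d),(v-d['cy'])/f(d),1.]); R=d['R'];t=d['t']
    c=-R.T@t; w=R.T@r; return c+w*(z-c[2])/w[2]
def proj(d,X):
    p=d['R']@np.array(X)+d['t']; return p[:2]/p[2]*f(d)+np.array([d['cx'],d['cy']])
E
python3 - <<'E'
from h import *
for n in('side','top'):
    d=shot(n,n+'0'); print(n,d['fov_y'],d['cx'],d['cy'],-d['R'].T@d['t'])
    cv2.imwrite(f'pics/{n}0b.png',cv2.resize(d['image'],(800,600),interpolation=cv2.INTER_CUBIC))
print(state())
E
```

```text
side 43.95024322581068 257.86469460844876 188.95498454109853 [-0.12448399 -0.87618074  0.86182782]
top 42.867525217585964 252.2285163084001 189.45661247688764 [ 0.38511498 -0.01347573  1.39208824]
{'time_s': 0.1, 'qpos': array([ 9.92989423e-01,  2.76530515e-01,  1.50600784e+00,  2.60619333e-06,
        1.36071520e+00, -1.21010040e-01]), 'qvel': array([-0.00106466, -0.00022384, -0.00123377,  0.00070141, -0.00134129,
        0.00163112]), 'effort': array([ 6.92891444e-04, -4.17693830e+01, -2.46405065e+01, -5.10343341e-06,
        5.85298476e-03,  1.09282473e-05]), 'eef_pos': array([0.25338101, 0.51566232, 0.24752638]), 'eef_rot': array([-2.85495507e-04,  2.26418027e-01,  9.74029870e-01, -7.79834977e-04]), 'ft_force': array([-0.01192001,  1.31761988,  0.42411035]), 'torque': array([ 0.03519387, -0.052792  , -0.01976291]), 'grip_width': 0.08516234448165008}
```

View pics/side0b.png

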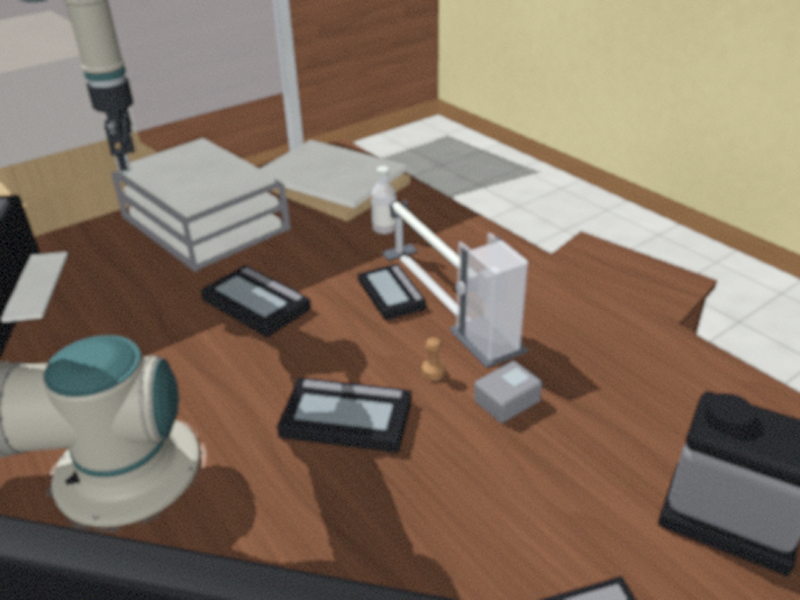

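View pics/top0b.png

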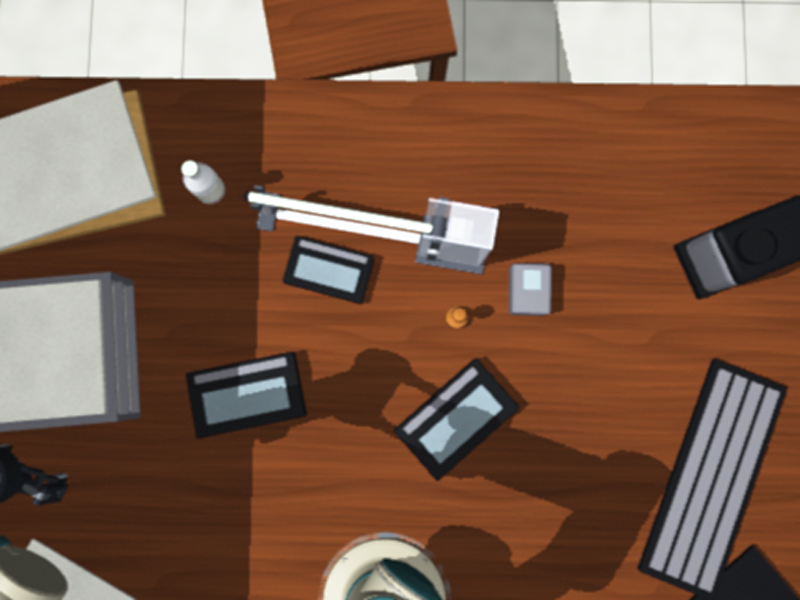

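The top view (800x600) shows three pad-like things: A at (330,270) by the gate, B at (246,395) and C at (458,418). A is clearly the smallest and lies just on the robot's side of the gate. I'll check this in an enlarged crop.

```bash
python3 - <<'E'
from h import *
d=load('top0'); im=d['image'][100:210,140:340]
cv2.imwrite('pics/c1.png',cv2.resize(im,None,fx=4,fy=4,interpolation=cv2.INTER_CUBIC))
d=load('side0'); im=d['image'][100:250,210:360]
cv2.imwrite('pics/c2.png',cv2.resize(im,None,fx=4,fy=4,interpolation=cv2.INTER_CUBIC))
E
```

```text
(no output)
```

View pics/c1.png

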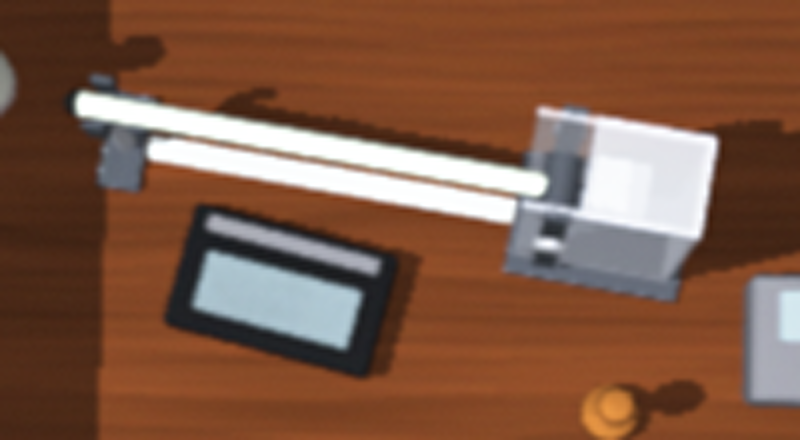

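View pics/c2.png

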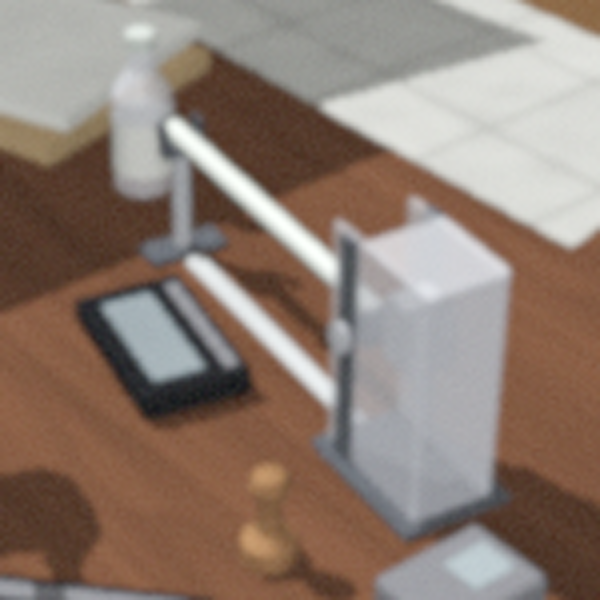

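```bash
python3 - <<'E'
from h import *
from scipy.optimize import least_squares
d=load('top0'); s=load('side0')
T=lambda x,y:((x+.5)/4-.5+140,(y+.5)/4-.5+100)
S=lambda x,y:((x+.5)/4-.5+210,(y+.5)/4-.5+100)
obs=[(d,T(505,270),(-.045,.028,.006)),(d,T(676,300),(-.045,-.098,.006)),
(s,S(172,120),(0,.328,.11)),(s,S(317,443),(-.045,.028,.006)),(s,S(408,533),(-.045,-.098,.006)),(s,S(508,494),(.045,-.098,.006)),(d,T(75,103),(0,.328,.11))]
def W(p,q):
    c,sn=np.cos(p[2]),np.sin(p[2]); return [p[0]+c*q[0]-sn*q[1],p[1]+sn*q[0]+c*q[1],q[2]]
r=least_squares(lambda p:np.concatenate([proj(c,W(p,q))-o for c,o,q in obs]),[.6,-.03,-.1],loss='soft_l1')
print('gate',r.x,r.fun.reshape(-1,2).round(1))
p=r.x; np.save('gate.npy',p)
for a in((148,150),(512,211)):
    w=ray(d,*T(*a),0); print('strip',w, np.array([[np.cos(p[2]),np.sin(p[2])],[-np.sin(p[2]),np.cos(p[2])]])@(w[:2]-p[:2]))
C=[ray(d,*T(*a),.022) for a in((203,205),(396,252),(365,376),(167,325))]
C=np.array(C); print('pad',C.round(4),C.mean(0)); e=C[0]-C[1]; print(np.linalg.norm(e),np.linalg.norm(C[1]-C[2]),'yaw',np.arctan2(-e[0],e[1]))
Rg=np.array([[np.cos(p[2]),np.sin(p[2])],[-np.sin(p[2]),np.cos(p[2])]])
print('pad in gate',((C[:,:2]-p[:2])@Rg.T).round(3))
for nm,px in(('stamp',(608,412)),):print(nm,ray(d,*T(*px),.04))
print('bottle base',ray(d,210*.64,190*.64,0),'stamp',ray(d,458*.64,318*.64,.06))
for q in((0,.328,.11),(0,.312,.1),(0,.2,.11)): print(W(p,q))
E
```

```text
gate [ 0.64335851 -0.08257769 -0.16248461] [[-0.6 -0.1]
 [ 0.  -0. ]
 [-0.   1.4]
 [-1.3 -1.5]
 [-0.1  0.6]
 [ 1.8  0. ]
 [ 0.3 -0.1]]
strip [0.6888354  0.20981834 0.        ] [-0.0024232   0.29590153]
strip [ 0.64728722 -0.05429244  0.        ] [-0.00069876  0.02854823]
pad [[0.6447 0.166  0.022 ]
 [0.6126 0.0283 0.022 ]
 [0.524  0.0488 0.022 ]
 [0.5584 0.1892 0.022 ]] [0.58495372 0.10806288 0.022     ]
0.14140012780198233 0.09094782151275199 yaw -0.22901844311587893
pad in gate [[-0.039  0.246]
 [-0.048  0.104]
 [-0.139  0.11 ]
 [-0.128  0.254]]
stamp [ 0.49920739 -0.12095063  0.04      ]
bottle base [0.73326361 0.3339819  0.        ] stamp [ 0.49511843 -0.12345311  0.06      ]
[np.float64(0.6964192677748585), np.float64(0.2411020220946183), 0.11]
[np.float64(0.6938309383104655), np.float64(0.22531276781888518), 0.1]
[np.float64(0.6757126320597147), np.float64(0.11478798788875369), 0.11]
```

Gate found at (0.643, -0.083), yaw -0.162. The meant pad (A) has its centre at (0.585, 0.108), yaw -0.23, and measures about 90x145 mm. The tool always points down, so I'll take the tube lightly between the fingertips at r = 0.28, just inside the cradle, and swing it up past balance. Then I'll let go. Raise and turn come first.

Request:
{"api": "servo_tool", "payload": {"moves": [[1, [0, 0, -1], 0.18], [1, [0, 0, -1], 0.18], [1, [0, 0, -1], 0.18], [1, [0, 0, -1], 0.18], [1, [0, 0, -1], 0.18], [1, [0, 0, -1], 0.18], [1, [0, 0, 0], 0.18], [1, [0, 0, 0], 0.02]]}}

```text
time_s: 1.1
eef_pos: [0.2535, 0.5159, 0.3079]
eef_rot: [0.0, 0.763, 0.646, -0.0]
ft_force: [-0.1, -0.4, -0.1]
grip_width: 0.0855
```

```bash
cat >> h.py <<'E'
from scipy.spatial.transform import Rotation as Ro
G=np.load('gate.npy')
def g2w(x,y,z):
    c,s=np.cos(G[2]),np.sin(G[2]); return np.array([G[0]+c*x-s*y,G[1]+s*x+c*y,z])
def w2g(P):
    c,s=np.cos(G[2]),np.sin(G[2]); a,b=P[0]-G[0],P[1]-G[1]; return np.array([c*a+s*b,-s*a+c*b,P[2]])
def go(gt):
    st=state(); q=st['eef_rot']; R=Ro.from_quat([q[1],q[2],q[3],q[0]]).as_matrix()
    print('t',st['time_s'],'gate',w2g(st['eef_pos']).round(4),'F',st['ft_force'].round(2),'w',round(st['grip_width'],4),'yaw_y rel gate',round(np.arctan2(R[1,1],R[0,1])-G[2],3))
    print('tool delta cm',(R.T@(g2w(*gt)-st['eef_pos'])*100).round(2))
    for n,v in(('gx',g2w(1,0,0)-g2w(0,0,0)),('gy',g2w(0,1,0)-g2w(0,0,0))): print(n,(R.T@v).round(3))
E
python3 -c "
from h import *
go((0,.28,.25))"
```

```text
t 1.1 gate [-0.4815  0.5275  0.3079] F [-0.12 -0.44 -0.13] w 0.0855 yaw_y rel gate -0.002
tool delta cm [-24.63  48.22   5.8 ]
gx [ 0.002  1.    -0.   ]
gy [ 1.    -0.002 -0.001]
```

Tool y = gate x and tool x = gate y.

Request:
{"api": "servo_tool", "payload": {"moves": [[1, [-2, 4, 0], 0], [1, [-2.5, 5, 0], 0], [1, [-2.5, 5, 0], 0], [1, [-2.5, 5, 0], 0], [1, [-2.5, 5, 0], 0], [1, [-2.5, 5, 0], 0], [1, [-2.5, 5, 0], 0], [1, [-2.5, 5, 0], 0]]}}

```text
time_s: 2.1
eef_pos: [0.6072, 0.2581, 0.3078]
eef_rot: [-0.0, 0.762, 0.647, -0.0]
ft_force: [0.1, 0.8, -0.3]
grip_width: 0.0855
```

Request:
{"api": "servo_tool", "payload": {"moves": [[1, [-2.5, 4.2, 2], 0], [1, [-2.5, 3, 2], 0], [1, [-0.1, 2, 2], 0], [1, [0, 0, 0], 0]]}}

```text
time_s: 2.6
eef_pos: [0.6881, 0.1938, 0.245]
eef_rot: [-0.002, 0.763, 0.646, -0.002]
ft_force: [-0.8, -0.2, -0.4]
grip_width: 0.0852
```

```bash
python3 -c "
from h import *
go((0,.28,.118))
d=shot('top','top1'); cv2.imwrite('pics/top1c.png',cv2.resize(d['image'][80:210,120:340],None,fx=3.5,fy=3.5))
d=shot('side','side1'); cv2.imwrite('pics/side1c.png',cv2.resize(d['image'][20:250,150:360],None,fx=2.5,fy=2.5))"
```

```text
t 2.6 gate [-0.0005  0.28    0.245 ] F [-0.82 -0.17 -0.42] w 0.0852 yaw_y rel gate -0.003
tool delta cm [1.00e-02 1.20e-01 1.27e+01]
gx [ 0.003  1.    -0.005]
gy [ 1.    -0.003 -0.001]
```

View pics/top1c.png

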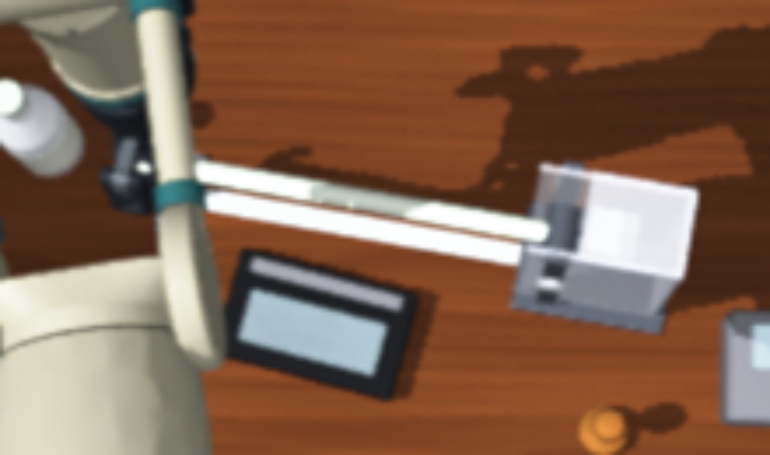

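View pics/side1c.png

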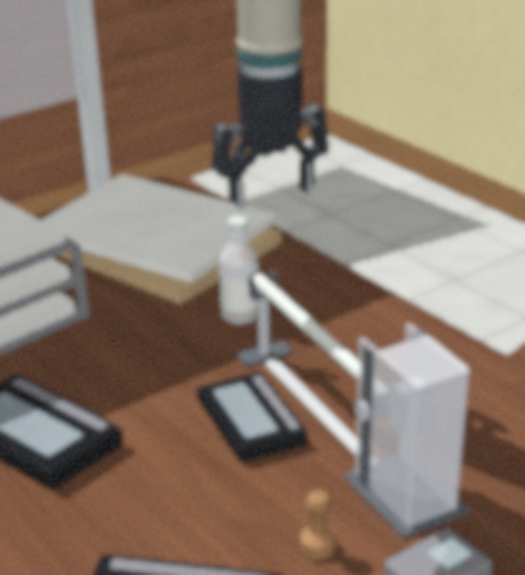

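The hand is over the arm with the fingers on either side of it, and the bottle is clear. Descending.

Request:
{"api": "servo_tool", "payload": {"moves": [[1, [0, 0.1, 3], 0], [1, [0, 0, 3], 0], [1, [0, 0, 3], 0], [1, [0, 0, 2.5], 0], [1, [0, 0, 1.2], 0], [1, [0, 0, 0], 0]]}}

```text
time_s: 3.45
eef_pos: [0.6888, 0.1946, 0.1217]
eef_rot: [-0.0, 0.763, 0.647, 0.0]
ft_force: [-0.2, -0.6, 0.6]
grip_width: 0.0853
```

```bash
python3 -c "
from h import *
go((0,.28,.118))
d=shot('side','side2'); cv2.imwrite('pics/side2c.png',cv2.resize(d['image'][60:220,210:350],None,fx=3.5,fy=3.5))"
```

```text
t 3.45 gate [0.     0.2809 0.1217] F [-0.15 -0.6   0.59] w 0.0853 yaw_y rel gate -0.002
tool delta cm [-0.09 -0.    0.37]
gx [ 0.002  1.    -0.   ]
gy [ 1.    -0.002  0.   ]
```

View pics/side2c.png

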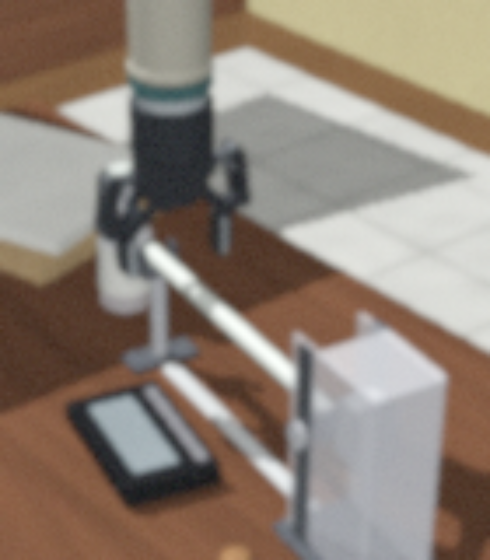

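The fingers straddle the tube. Lowering 4 mm and closing gently.

Request:
{"api": "servo_tool", "payload": {"moves": [[0, [0, 0, 0.4], 0], [-0.4, [0, 0, 0], 0], [-0.8, [0, 0, 0], 0], [-0.8, [0, 0, 0], 0], [-0.8, [0, 0, 0], 0], [-0.8, [0, 0, 0], 0]], "squeeze": 20}}

```text
time_s: 4.25
eef_pos: [0.6872, 0.194, 0.1177]
eef_rot: [-0.002, 0.763, 0.646, -0.001]
ft_force: [-5.4, 0.4, 4.8]
grip_width: 0.0148
```

```bash
python3 -c "
from h import *
go((0,.28,.118))
# arc rows
r=.28;th=np.linspace(0,1.12,29)
y=r*np.cos(th);z=r*np.sin(th)
for a,b,c in zip(th[1:],np.diff(y)*100,-np.diff(z)*100): print(round(a,2),round(b,2),round(c,2))"
```

```text
t 4.25 gate [-0.0014  0.28    0.1177] F [-5.39  0.41  4.81] w 0.0148 yaw_y rel gate -0.004
tool delta cm [ 0.    0.14 -0.03]
gx [ 0.004  1.    -0.004]
gy [ 1.    -0.004 -0.   ]
0.04 -0.02 -1.12
0.08 -0.07 -1.12
0.12 -0.11 -1.11
0.16 -0.16 -1.11
0.2 -0.2 -1.1
0.24 -0.24 -1.09
0.28 -0.29 -1.08
0.32 -0.33 -1.07
0.36 -0.37 -1.06
0.4 -0.42 -1.04
0.44 -0.46 -1.02
0.48 -0.5 -1.0
0.52 -0.54 -0.98
0.56 -0.58 -0.96
0.6 -0.61 -0.94
0.64 -0.65 -0.91
0.68 -0.69 -0.88
0.72 -0.72 -0.86
0.76 -0.76 -0.83
0.8 -0.79 -0.8
0.84 -0.82 -0.76
0.88 -0.85 -0.73
0.92 -0.88 -0.7
0.96 -0.9 -0.66
1.0 -0.93 -0.62
1.04 -0.95 -0.59
1.08 -0.98 -0.55
1.12 -1.0 -0.51
```

Gripped at 14.8 mm. The tube axis lies 1.5 mm to the robot's side of my estimate, so I'm easing that off and starting the lift along the arc.

Request:
{"api": "servo_tool", "payload": {"moves": [[-0.8, [0, -0.15, -1.1], 0], [-0.8, [-0.1, 0, -1.1], 0], [-0.8, [-0.1, 0, -1.1], 0], [-0.8, [-0.15, 0, -1.1], 0], [-0.8, [-0.2, 0, -1.1], 0], [-0.8, [-0.25, 0, -1.1], 0], [-0.8, [-0.3, 0, -1.1], 0], [-0.8, [-0.3, 0, -1.1], 0]]}}

```text
time_s: 5.25
eef_pos: [0.6847, 0.1791, 0.2057]
eef_rot: [-0.0, 0.763, 0.646, -0.001]
ft_force: [-5.0, -4.0, -2.5]
grip_width: 0.0152
```

```bash
python3 -c "
from h import *
go((0,.28*np.cos(.32),.118+.28*np.sin(.32)))
d=shot('side','side3'); cv2.imwrite('pics/side3c.png',cv2.resize(d['image'][20:220,190:350],None,fx=3,fy=3))"
```

```text
t 5.25 gate [-0.0015  0.265   0.2057] F [-4.98 -3.98 -2.5 ] w 0.0152 yaw_y rel gate -0.004
tool delta cm [ 0.08  0.15 -0.04]
gx [ 0.004  1.    -0.002]
gy [ 1.    -0.004 -0.002]
```

View pics/side3c.png

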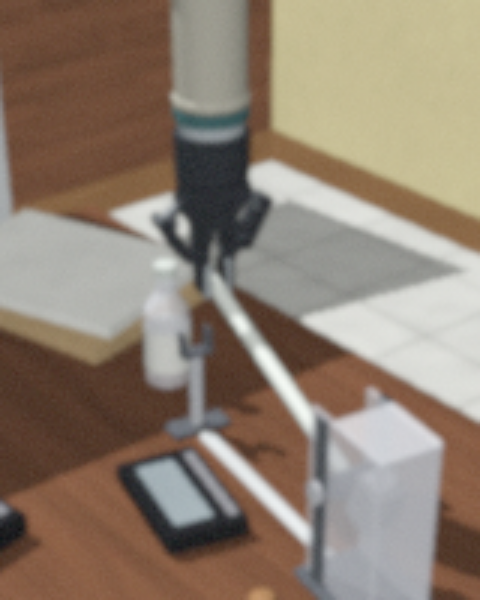

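The arm is out of the cradle and following the fingers. Continuing.

Request:
{"api": "servo_tool", "payload": {"moves": [[-0.8, [-0.35, 0, -1.05], 0], [-0.8, [-0.4, 0, -1.05], 0], [-0.8, [-0.45, 0, -1.0], 0], [-0.8, [-0.5, 0, -1.0], 0], [-0.8, [-0.55, 0, -1.0], 0], [-0.8, [-0.6, 0, -0.95], 0], [-0.8, [-0.6, 0, -0.95], 0], [-0.8, [-0.65, 0, -0.9], 0]]}}

```text
time_s: 6.3
eef_pos: [0.678, 0.1389, 0.2847]
eef_rot: [-0.0, 0.763, 0.646, -0.001]
ft_force: [-4.8, -2.0, -3.2]
grip_width: 0.0156
```

Request:
{"api": "servo_tool", "payload": {"moves": [[-0.8, [-0.7, 0, -0.9], 0], [-0.8, [-0.7, 0, -0.85], 0], [-0.8, [-0.75, 0, -0.85], 0], [-0.8, [-0.8, 0, -0.8], 0], [-0.8, [-0.8, 0, -0.75], 0], [-0.8, [-0.85, 0, -0.75], 0], [-0.8, [-0.9, 0, -0.7], 0], [-0.8, [-0.9, 0, -0.65], 0]]}}

```text
time_s: 7.3
eef_pos: [0.6674, 0.0761, 0.3472]
eef_rot: [-0.001, 0.763, 0.646, -0.001]
ft_force: [-4.9, -1.0, -4.1]
grip_width: 0.0152
```

```bash
python3 -c "
from h import *
go((0,.28*np.cos(1.12),.118+.28*np.sin(1.12)))
d=shot('side','side4'); cv2.imwrite('pics/side4c.png',cv2.resize(d['image'][0:220,190:350],None,fx=3,fy=3))"
```

```text
t 7.3 gate [-0.0019  0.1604  0.3472] F [-4.94 -1.04 -4.1 ] w 0.0152 yaw_y rel gate -0.004
tool delta cm [-3.84  0.2  -2.28]
gx [ 0.004  1.    -0.002]
gy [ 1.    -0.004 -0.   ]
```

View pics/side4c.png

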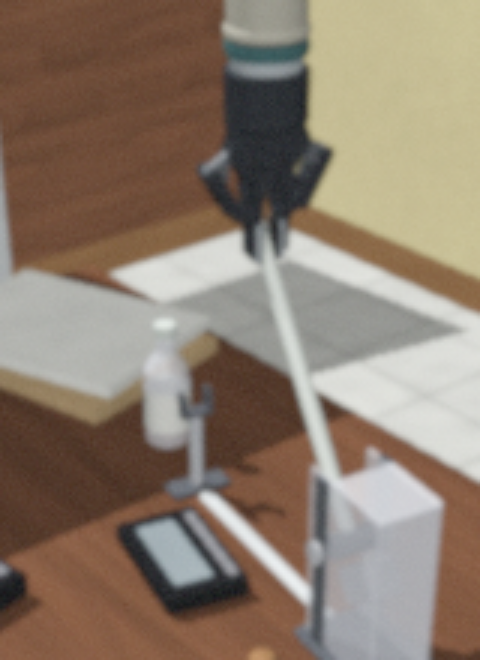

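Request:
{"api": "servo_tool", "payload": {"moves": [[-0.8, [-0.95, 0, -0.6], 0], [-0.8, [-0.95, 0, -0.6], 0], [-0.8, [-1.0, 0, -0.55], 0], [-0.8, [-1.0, 0, -0.5], 0], [-0.8, [-1.0, 0, -0.45], 0], [-0.8, [0, 0, 0], 0]]}}

```text
time_s: 8.1
eef_pos: [0.6592, 0.0274, 0.3749]
eef_rot: [-0.0, 0.764, 0.646, -0.0]
ft_force: [-5.8, 1.1, -3.1]
grip_width: 0.0148
```

Request:
{"api": "servo_tool", "payload": {"moves": [[-0.4, [0, 0, 0], 0], [0, [0, 0, 0], 0], [0.6, [0, 0, 0], 0], [1, [0, 0, 0], 0], [1, [0, 0, 0], 0]]}}

```text
time_s: 8.72
eef_pos: [0.6603, 0.0283, 0.3738]
eef_rot: [0.0, 0.763, 0.646, 0.0]
ft_force: [0.1, 0.1, 0.8]
grip_width: 0.0855
```

```bash
python3 -c "
from h import *
go((0,.28*np.cos(1.16),.118+.28*np.sin(1.16)))
d=shot('side','side5'); cv2.imwrite('pics/side5c.png',cv2.resize(d['image'][0:220,190:350],None,fx=3,fy=3))"
```

```text
t 8.725 gate [-0.0012  0.1121  0.3738] F [0.06 0.08 0.81] w 0.0855 yaw_y rel gate -0.003
tool delta cm [-0.03  0.12 -0.09]
gx [0.003 1.    0.   ]
gy [ 1.    -0.003  0.   ]
```

View pics/side5c.png

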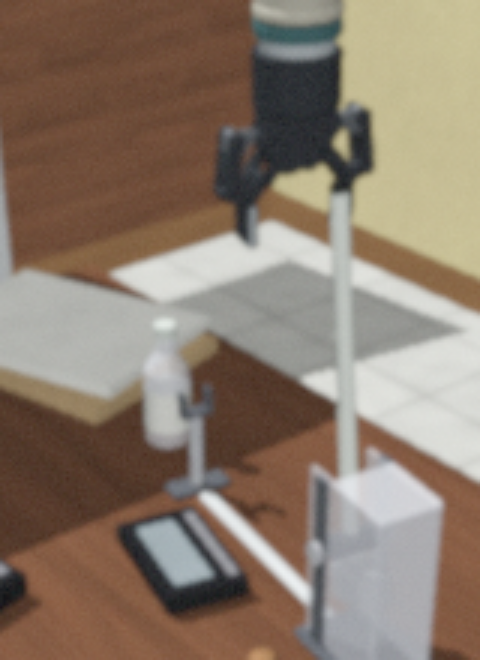

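The arm is standing nearly upright, free of the opened fingers. Backing the hand off in +y, then toward the robot.

Request:
{"api": "servo_tool", "payload": {"moves": [[1, [3, 0, 0], 0], [1, [4, 0, 0], 0], [1, [2, -4, 0], 0], [1, [0, -5, 0], 0], [1, [0, -5, 0], 0], [1, [0, -5, 0], 0], [1, [0, -3, 0], 0], [1, [0, 0, 0], 0]]}}

```text
time_s: 9.78
eef_pos: [0.456, 0.1537, 0.3748]
eef_rot: [0.0, 0.763, 0.647, 0.001]
ft_force: [-0.1, -0.5, -0.5]
grip_width: 0.0858
```

```bash
python3 -c "
from h import *
go((-.22,.178,.15)); print(state()['qpos'].round(2))
d=shot('side','side6'); cv2.imwrite('pics/side6c.png',cv2.resize(d['image'],(800,600)))"
```

```text
t 9.775 gate [-0.2231  0.2029  0.3748] F [-0.05 -0.52 -0.54] w 0.0858 yaw_y rel gate -0.002
tool delta cm [-2.5   0.28 22.48]
gx [0.002 1.    0.001]
gy [ 1.    -0.002  0.001]
[0.18 0.08 1.44 0.   1.61 0.34]
```

View pics/side6c.png

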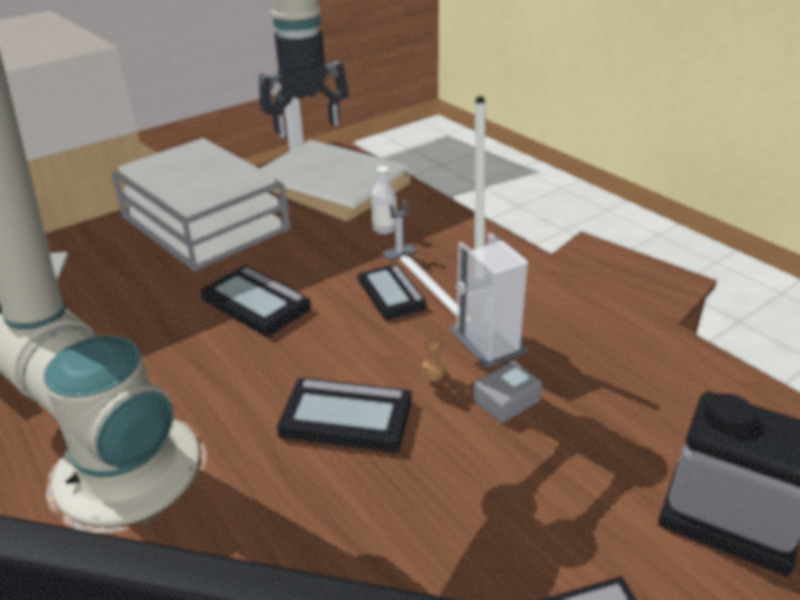

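The boom is against its stop (tip at 480,100), and the pad and bystanders are unmoved. Next I turn the jaws along gate y, so both open fingers push the pad's rear face. The descent will be behind the pad.

Request:
{"api": "servo_tool", "payload": {"moves": [[1, [0, 0, 1], -0.18], [1, [0, 0, 1], -0.18], [1, [0, 0, 1], -0.18], [1, [0, 0, 1], -0.18], [1, [0, 0, 1], -0.18], [1, [0, 0, 1], -0.18], [1, [0, 0, 1], -0.18], [1, [0, 0, 1], -0.18]]}}

```text
time_s: 10.82
eef_pos: [0.4596, 0.153, 0.293]
eef_rot: [0.0, 0.145, 0.989, -0.0]
ft_force: [-0.2, 0.7, -0.4]
grip_width: 0.0855
```

Request:
{"api": "servo_tool", "payload": {"moves": [[1, [0, 0, 1], -0.13], [1, [0, 0, 0], 0]]}}

```text
time_s: 11.08
eef_pos: [0.4588, 0.153, 0.2827]
eef_rot: [-0.001, 0.084, 0.996, -0.0]
ft_force: [0.0, -0.2, 1.0]
grip_width: 0.0857
```

```bash
python3 -c "
from h import *
go((-.19,.176,.08))
d=shot('top','top7'); cv2.imwrite('pics/top7c.png',cv2.resize(d['image'][90:270,110:340],None,fx=3.3,fy=3.3,interpolation=cv2.INTER_CUBIC))"
```

```text
t 11.075 gate [-0.2202  0.2026  0.2827] F [ 0.01 -0.16  1.  ] w 0.0857 yaw_y rel gate 1.564
tool delta cm [-3.07 -2.63 20.27]
gx [-1.     0.007 -0.002]
gy [ 0.007  1.    -0.001]
```

View pics/top7c.png

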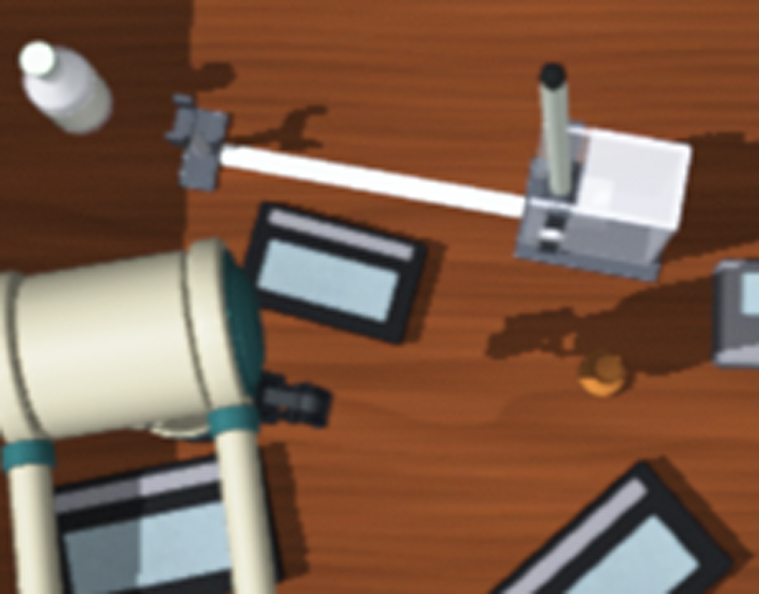

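The pad is unchanged and the hand is behind it. Moving in behind it and down.

Request:
{"api": "servo_tool", "payload": {"moves": [[1, [-1.2, -1.2, 2], 0], [1, [-1.2, -1.2, 4], 0], [1, [0, -0.2, 4], 0], [1, [0, 0, 4], 0], [1, [0, 0, 4], 0], [1, [0, 0, 3], 0], [1, [0, 0, 1.5], 0], [1, [0, 0, 0], 0]]}}

```text
time_s: 12.12
eef_pos: [0.4776, 0.1235, 0.058]
eef_rot: [-0.001, 0.084, 0.996, -0.0]
ft_force: [-0.7, 0.8, -0.6]
grip_width: 0.0854
```

```bash
python3 -c "
from h import *
go((-.19,.176,.015)); print(env.finger_overhang)
d=shot('side','side8'); cv2.imwrite('pics/side8c.png',cv2.resize(d['image'][130:290,130:340],None,fx=3.5,fy=3.5,interpolation=cv2.INTER_CUBIC))
d=shot('top','top8'); cv2.imwrite('pics/top8c.png',cv2.resize(d['image'][90:270,110:340],None,fx=3.3,fy=3.3,interpolation=cv2.INTER_CUBIC))"
```

```text
t 12.125 gate [-0.197   0.1766  0.058 ] F [-0.7   0.78 -0.57] w 0.0854 yaw_y rel gate 1.565
tool delta cm [-0.7  -0.05  4.3 ]
gx [-1.     0.006 -0.002]
gy [ 0.006  1.    -0.   ]
0.017
```

View pics/side8c.png

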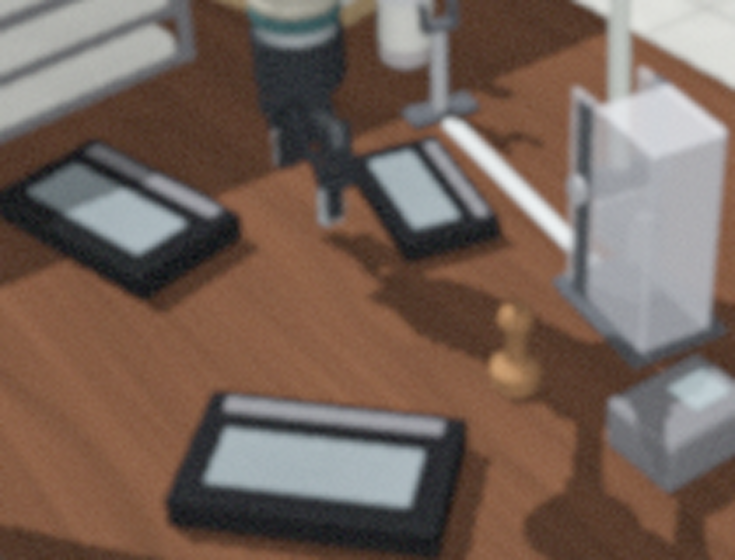

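View pics/top8c.png

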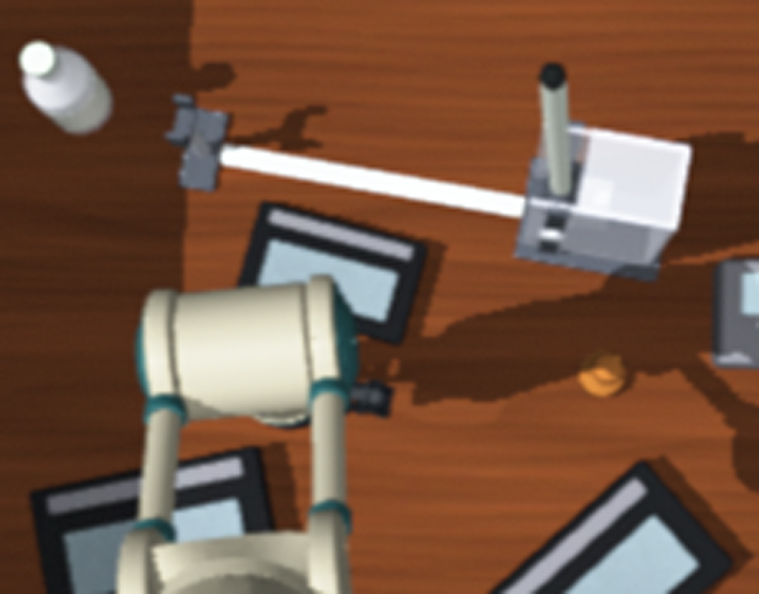

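Request:
{"api": "servo_tool", "payload": {"moves": [[1, [0, 0, 1.5], 0], [1, [0, 0, 1.5], 0], [1, [0, 0, 1.0], 0], [1, [0, 0, 0.3], 0], [1, [0, 0, 0], 0]]}}

```text
time_s: 12.85
eef_pos: [0.4777, 0.1237, 0.0161]
eef_rot: [0.0, 0.083, 0.997, 0.0]
ft_force: [0.4, -0.4, 0.5]
grip_width: 0.0858
```

Request:
{"api": "servo_tool", "payload": {"moves": [[1, [0, 0, 0.3], 0], [1, [0, 0, 0], 0]]}}

```text
time_s: 13.1
eef_pos: [0.4774, 0.1237, 0.0129]
eef_rot: [0.0, 0.083, 0.997, 0.0]
ft_force: [-0.6, -0.3, -0.1]
grip_width: 0.085
```

Free of the desk, with the tips about 9 mm up. Starting the push (tool -x = gate +x).

Request:
{"api": "servo_tool", "payload": {"moves": [[1, [-1, 0, 0], 0], [1, [-1, 0, 0], 0], [1, [-1, 0, 0], 0], [1, [-0.8, 0, 0], 0], [1, [-0.8, 0, 0], 0], [1, [-0.8, 0, 0], 0], [1, [-0.8, 0, 0], 0], [1, [-0.8, 0, 0], 0]]}}

```text
time_s: 14.1
eef_pos: [0.5466, 0.1121, 0.0126]
eef_rot: [-0.0, 0.083, 0.997, 0.0]
ft_force: [-1.9, 0.2, -2.3]
grip_width: 0.0849
```

Request:
{"api": "servo_tool", "payload": {"moves": [[1, [-0.8, 0, 0], 0], [1, [-0.8, 0, 0], 0], [1, [-0.8, 0, 0], 0], [1, [-0.8, 0, 0], 0], [1, [0, 0, 0], 0]]}}

```text
time_s: 14.72
eef_pos: [0.5796, 0.1066, 0.0131]
eef_rot: [0.001, 0.083, 0.997, 0.0]
ft_force: [0.3, -0.4, 0.9]
grip_width: 0.0851
```

```bash
python3 -c "
from h import *
go((.015,.176,.013))
d=shot('side','side9'); cv2.imwrite('pics/side9c.png',cv2.resize(d['image'][130:290,130:340],None,fx=3.5,fy=3.5,interpolation=cv2.INTER_CUBIC))
d=shot('top','top9'); cv2.imwrite('pics/top9c.png',cv2.resize(d['image'][90:270,110:340],None,fx=3.3,fy=3.3,interpolation=cv2.INTER_CUBIC))"
```

```text
t 14.725 gate [-0.0936  0.1764  0.0131] F [ 0.29 -0.41  0.9 ] w 0.0851 yaw_y rel gate 1.566
tool delta cm [-1.086e+01  1.000e-02  3.000e-02]
gx [-1.     0.005  0.002]
gy [0.005 1.    0.   ]
```

View pics/side9c.png

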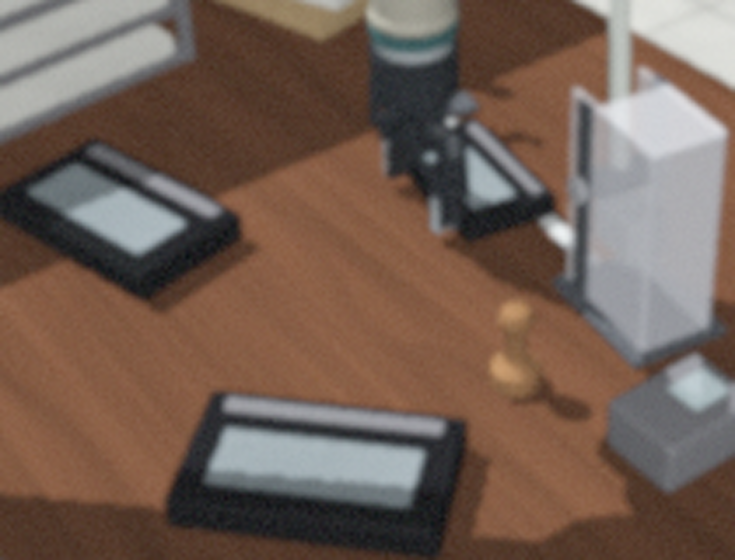

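View pics/top9c.png

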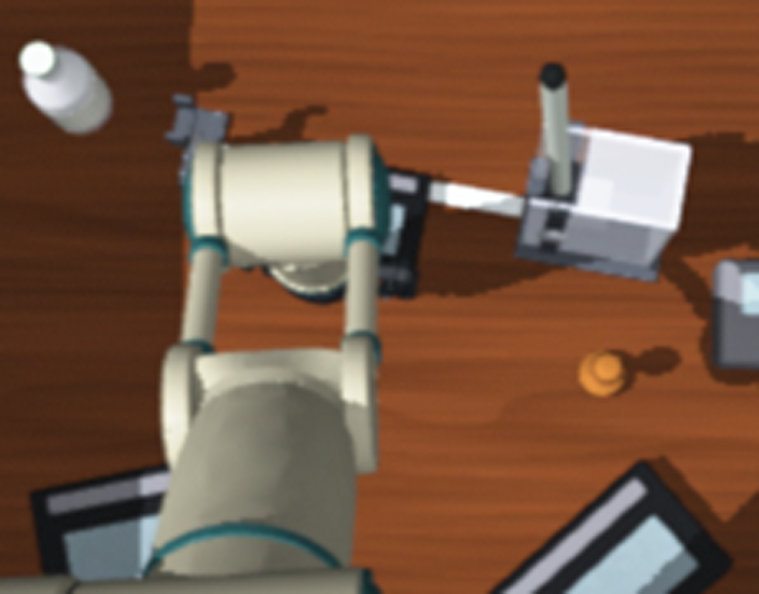

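The pad is flat and squared up to the fingers. Measuring the finger-to-rear-edge offset from the visible right edge, (415,297) to (432,175).

```bash
python3 -c "
from h import *
d=load('top9')
for a in((415,297),(432,175)):
    print(w2g(ray(d,110+(a[0]+.5)/3.3-.5,90+(a[1]+.5)/3.3-.5,.022)))"
```

```text
[-0.09775884  0.10478009  0.022     ]
[0.00929182 0.10921441 0.022     ]
```

The rear edge is at about -0.083, so the centre is near -0.04. Pushing about 11.5 cm more.

Request:
{"api": "servo_tool", "payload": {"moves": [[1, [-0.8, 0, 0], 0], [1, [-0.8, 0, 0], 0], [1, [-0.8, 0, 0], 0], [1, [-0.8, 0, 0], 0], [1, [-0.8, 0, 0], 0], [1, [-0.8, 0, 0], 0], [1, [-0.8, 0, 0], 0], [1, [-0.8, 0, 0], 0]]}}

```text
time_s: 15.82
eef_pos: [0.6416, 0.0961, 0.0128]
eef_rot: [0.0, 0.083, 0.997, 0.0]
ft_force: [-3.5, 1.2, 2.7]
grip_width: 0.0853
```

Request:
{"api": "servo_tool", "payload": {"moves": [[1, [-0.8, 0, 0], 0], [1, [-0.8, 0, 0], 0], [1, [-0.8, 0, 0], 0], [1, [-0.8, 0, 0], 0], [1, [-0.8, 0, 0], 0], [1, [-0.6, 0, 0], 0], [1, [-0.4, 0, 0], 0], [1, [0, 0, 0], 0]]}}

```text
time_s: 16.82
eef_pos: [0.6915, 0.0876, 0.0127]
eef_rot: [0.001, 0.083, 0.997, 0.0]
ft_force: [-0.3, -0.2, -0.2]
grip_width: 0.0855
```

Request:
{"api": "servo_tool", "payload": {"moves": [[1, [0, 0, 0], 0], [1, [1, 0, 0], 0], [1, [3, 0, 0], 0], [1, [5, 0, 0], 0], [1, [5, 0, 0], 0], [1, [5, 0, 0], 0], [1, [5, 0, 0], 0], [1, [0, 0, 0], 0]]}}

```text
time_s: 17.82
eef_pos: [0.4472, 0.1278, 0.0126]
eef_rot: [-0.003, 0.082, 0.997, -0.001]
ft_force: [1.0, 1.0, -0.2]
grip_width: 0.0853
```

```bash
python3 -c "
from h import *
go((.015,.176,.013))
d=shot('side','side10'); cv2.imwrite('pics/side10c.png',cv2.resize(d['image'],(800,600),interpolation=cv2.INTER_CUBIC))
d=shot('top','top10'); cv2.imwrite('pics/top10c.png',cv2.resize(d['image'][60:240,120:340],None,fx=3.3,fy=3.3,interpolation=cv2.INTER_CUBIC))"
```

```text
t 17.825 gate [-0.2276  0.1759  0.0126] F [ 0.96  0.99 -0.23] w 0.0853 yaw_y rel gate 1.568
tool delta cm [-24.26   0.07  -0.19]
gx [-1.     0.003 -0.006]
gy [ 0.003  1.    -0.002]
```

View pics/side10c.png

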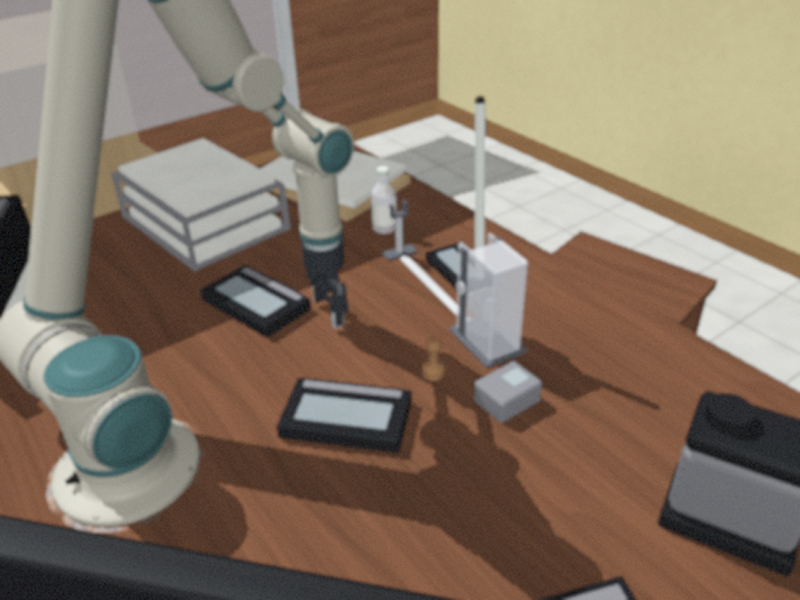

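View pics/top10c.png

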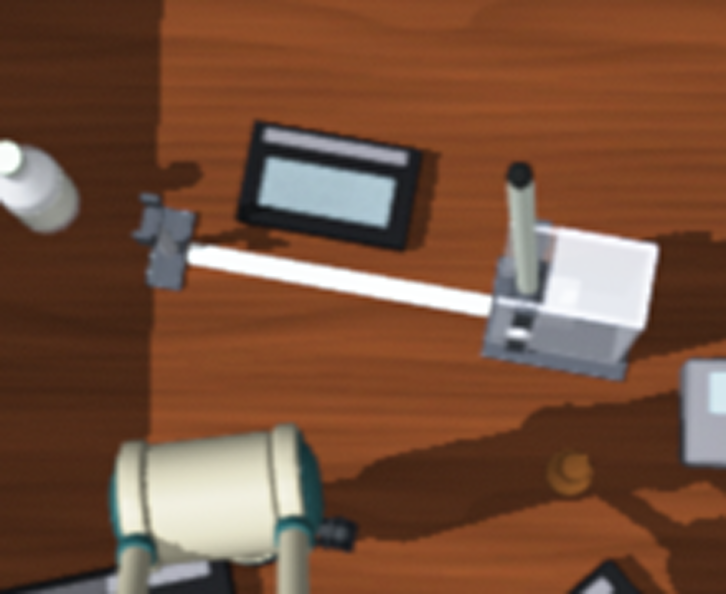

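The boom is still up and the pad lies wholly beyond the strip. Checking its corners: (257,120), (422,150), (405,250), (237,220).

```bash
python3 -c "
from h import *
d=load('top10')
C=np.array([w2g(ray(d,120+(a[0]+.5)/3.3-.5,60+(a[1]+.5)/3.3-.5,.022)) for a in((257,120),(422,150),(405,250),(237,220))])
print(C.round(3),C.mean(0).round(3))"
```

```text
[[0.122 0.255 0.022]
 [0.121 0.109 0.022]
 [0.031 0.108 0.022]
 [0.032 0.256 0.022]] [0.076 0.182 0.022]
```

The rear corners are at +31 mm and the centre at (76, 182) mm, both within limits. Handing in.

```bash
python3 -c "
from h import *
print(order.job_done()); print(state()['time_s'])"
```

```text
the job is handed in; nothing more can be done
None
the job is handed in; nothing more can be done
```

The barrier arm is raised and the signature pad is on the visitor's side. I handed the job in at about 18 s on the robot's clock; no verdict was reported.

- **Barrier arm:** The tool only points down, so I couldn't push the arm from below. I pinched the tube lightly (20 N) between the fingertips, lifted it to about 1.15 rad and let go. It tipped over and was still upright in the last pictures, with the hand clear of it.
- **Pad:** I chose the smallest of the three look-alikes and pushed it with both open fingers, flat on the desk, through the opening. In the last top view its rear corners are 31 mm beyond the arm's line. Its centre is 76 mm beyond the line and 182 mm from the pivot along the gate.
- **Bystanders:** The bottle, stamp and reader looked unmoved in the last pictures; I didn't measure them.
- **Checks that disagreed:**
  - The lowered arm lay about 1.5 mm nearer the robot than my gate estimate, which caused about 5 N of sideways force while I held it.
  - One mid-push reading of the pad's edge came out 107 mm long instead of 90 mm because of a blurred corner. The final measurement gave 90 mm.

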